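Put the brass scale weights back on their seats

ROBOT

A 7-joint arm with a two-finger parallel gripper is mounted at the origin on a cart in front of the work surface, level with it; the furniture and walls round the work are solid. World frame = base frame: x ahead of the robot, y to its left, z up, the work surface at z = 0. Lengths are in m, angles in rad, forces in N, time in s.
With the tool pointing down it reaches from about 0.4 to 0.875 m from the base axis. Payload 19.3 kg.
Tool frame: the origin (TCP) lies midway between the tips of the shut fingers; the grasp point (between the pads) lies 19 mm behind it; z points along the fingers, y is the direction in which the jaws open and shut (so a half turn about z gives the same grasp; the last joint's range is limited). The gripper opens to 85 mm and grips with 20 to 120 N. Pads are 22 mm wide; open, the fingers measure 114 mm over their backs; the gripper's body (76 mm by 85 mm) begins 54 mm behind the grasp point. The pads swing forward as they close: fully open they stand 13 mm farther back than shut.
Start: joints at [1.106, 0.521, -0.036, 1.599, 0.021, 1.021, -0.113], TCP at [0.24, -0.577, 0.231] pointing down, gripper open.
Joint ranges: [-2.91, 2.91], [-0.3, 2.13], [-1.5, 1.42], [0.17, 2.43], [-1.26, 4.41], [0.16, 1.93], [-2.52, 2.52]. Speed limits (rad/s): [1.89, 1.89, 2.39, 2.39, 3.01, 3.01, 3.01].

INTERFACE

Orientations are given as [roll, pitch, yaw] about the fixed x, y, z axes, in that order (R = Rz(yaw) Ry(pitch) Rx(roll)).
In Python, from workcell import telemetry, cams, workorder gives the robot as it stands. The module is installed in compiled form; this text tells all that it offers.
- The arm moves only by the tool apply_moves, never from a script. Its argument "steps" is a list of rows, each a list of 4 numbers: the shift along the tool's x, y, z in cm, then the turn about the tool's z in rad. A call has exactly 10 rows; each row is the pose to reach, as a shift and turn from the pose commanded when the call began, along the tool's axes at that moment; what a row does not reach only later rows make up. A row lasts 1/12 s, in which the tool goes at most 41.7 mm and 7.16 degrees, less where a joint would pass 70% of its speed; a pose out of reach is approached as far as the arm can. A call with a gripper value outside its range is refused whole. "claw" is the closure, from 0 (fully open) to 1 (shut), set as the call begins (left out, the last holds). The fingers move at their own pace and stop on an object; "force" is the grip in N (left out, the last holds). Time passes only in rows, so rows that repeat a pose let the fingers close, or fill a call up. It gives the time, the measured TCP pose, the force and the opening at its end, in the units of the state.
- telemetry.observe(): the state, without advancing time (a new reading comes with each control period).
- cams.grab_frame(name): name is "scene" or "top" or "wrist"; returns a dict with "color" (400x640x3 uint8, red, green, blue), "mtx" (3x3 intrinsics, pixels), "eye" and "orientation" of the camera in the world; the wrist camera has in their place "T_tool_cam" (4x4, takes a point from camera to tool coordinates, whose origin is the TCP and whose axes are the flange's). Camera axes: x right, y down, z forward; pixel columns grow to the right and rows downward; lengths in m; the calibration is good to about 2 mm. The wrist camera is an equidistant fisheye: a pixel r from the principal point sees the ray r / f radians off the axis. A picture is of the moment at which its call begins: read the wrist's pose just before it. There is no depth.
- workorder.job_done(): hands the job in, once; it reports no verdict.
Trained networks look in the newest picture that a camera, given by its name, has taken for a name from the list of things; names that differ only in an ending like _2 or _b are one class to them, and where a whole thing is asked for, a point or a joint stands for the part that bears it (a point fixed in the world has none). Each returns a list of dicts, best first, with "score" (0 to 1); they miss things now and then, are a little off and sometimes report something else, mostly with a low value. They report only what shows in the picture. A call takes as long as a camera call. They do not tell look-alikes from the thing itself.
- cams.find_in(camera, name): "box" ([left, top, width, height] in pixels, round what is visible of it).
- cams.pinpoint(camera, name): "uv" ([column, row] in pixels: a listed point, or the origin of a listed thing).
The state is a dict: "clock": time; "qpos": joint angles; "qd": joint speeds; "joint_efforts": joint torques, N m; "position": TCP position; "tool_rot": TCP orientation; "force": force on the tool from outside, world axes, zero at the start; "moment": the same for the moment, N m; "grip_width": finger opening in m.
Only numpy, scipy, OpenCV 4.12 (cv2) and the standard library are available. Lean on these libraries where they do the work, as an engineer would, in place of code of your own. Each camera call takes 0.05 s, during which the arm holds its last target. There are 200 camera calls.

TASK

Put the four brass weights of the scale away: stand each one upright in the round felt-lined wooden seat of its own size, the smallest weight in the smallest seat and so on up to the largest in the largest. Set them down gently rather than dropping them, and leave the cork and the flat round tin that stand among them where they are.

Things in the scene. Friction and masses are not known exactly. Their poses are not given: they have to be found in the camera images.
- weight_1: the smallest of the four loose brass scale weights: an upright round body 22 mm in diameter and about 13 mm tall with a narrower round knob on top, 24 mm tall in all, about 50 g. Origin at the centre of its foot, z up along its axis; standing on the bench at the start. It can be gripped across the round body.
- weight_2: the second smallest of the four loose brass scale weights: an upright round body 32 mm in diameter and about 19 mm tall with a narrower round knob on top, 34 mm tall in all, about 140 g. Origin at the centre of its foot, z up along its axis; standing on the bench at the start. It can be gripped across the round body.
- weight_3: the second largest of the four loose brass scale weights: an upright round body 42 mm in diameter and about 25 mm tall with a narrower round knob on top, 44 mm tall in all, about 310 g. Origin at the centre of its foot, z up along its axis; standing on the bench at the start. It can be gripped across the round body.
- weight_4: the largest of the four loose brass scale weights: an upright round body 53 mm in diameter and about 32 mm tall with a narrower round knob on top, 55 mm tall in all, about 580 g. Origin at the centre of its foot, z up along its axis; standing on the bench at the start. It can be gripped across the round body.
- seat_1: the smallest of the four seats: a low round dark wooden dish with green felt in it, fixed to the bench, for the smallest weight. Inside diameter 42 mm, outside 54 mm; rim 8 mm high over the bench, felt floor 4 mm over the bench. Origin at the centre of its underside, z up.
- seat_2: the second smallest of the four seats: a low round dark wooden dish with green felt in it, fixed to the bench, for the second smallest weight. Inside diameter 52 mm, outside 64 mm; rim 8 mm high over the bench, felt floor 4 mm over the bench. Origin at the centre of its underside, z up.
- seat_3: the second largest of the four seats: a low round dark wooden dish with green felt in it, fixed to the bench, for the second largest weight. Inside diameter 62 mm, outside 74 mm; rim 8 mm high over the bench, felt floor 4 mm over the bench. Origin at the centre of its underside, z up.
- seat_4: the largest of the four seats: a low round dark wooden dish with green felt in it, fixed to the bench, for the largest weight. Inside diameter 73 mm, outside 85 mm; rim 8 mm high over the bench, felt floor 4 mm over the bench. Origin at the centre of its underside, z up.
- cork_big: bystander: loose tapered brown cork, 42 mm across, 26 mm tall, origin under its centre; not to be moved
- flat_tin: bystander: loose flat closed round tin of dull brass colour with a paper label and no knob, 55 mm across, 22 mm tall, origin under its centre; not a weight, not to be moved
Not all that is in view belongs to the job. Leave any blue look-alike of the weight_2 alone.

How it is judged:
By the outcome, as a careful person would: the job done as asked, in the order asked, and still so for the second after the job is handed in, with the robot touching nothing.
It also fails if it takes over 128 s, if anything falls off the work surface, if the arm or the gripper's body presses on something with over 40 N, if the wrist force passes 120 N, or if a joint passes its speed limit or range.

## Working session

There is one attempt and no reset: what is moved stays moved. The work goes in short steps, Python scripts to look and compute and a tool call to move; the robot and the scene stay as the last step left them, time stands still between calls to the robot, and variables do not carry over. Pictures are saved under pics/ and viewed, about 12 in all and at most 16, crops included, and the job is handed in when it is done.

Besides the shell and the picture viewer there is one more tool, called after "Call:" as name(argument=value, ...) on one line, values as JSON. apply_moves: Moves the arm, as the interface text tells. Its arguments: {"type":"object","properties":{"steps":{"type":"array"},"claw":{"type":"number"},"force":{"type":"number"}},"required":["steps"]}

```bash
mkdir -p pics; cat > h.py <<'E'
import numpy as np, cv2
from workcell import telemetry, cams, workorder
from scipy.spatial.transform import Rotation as R
def save(n,f): cv2.imwrite(f'pics/{n}.png',cv2.cvtColor(f['color'],cv2.COLOR_RGB2BGR))
E
python3 - <<'E'
from h import *
s=telemetry.observe(); print(s)
for c in ['scene','top']:
    f=cams.grab_frame(c); save(c+'1',f); print(c,f['mtx'],f['eye'],f['orientation'])
    for n in ['weight_1','seat_1','cork_big','flat_tin']:
        print(n,[(np.round(d['box']).tolist(),round(d['score'],2)) for d in cams.find_in(c,n)])
E
```

```text
{'clock': 0.0, 'qpos': array([ 1.10580885,  0.52201743, -0.03632218,  1.60000731,  0.02119735,
        1.02112823, -0.11281126]), 'qd': array([ 5.70588634e-05, -1.92390934e-03, -1.31690066e-03,  1.45999481e-03,
        6.74998957e-04, -1.93665663e-03, -7.82997612e-04]), 'joint_efforts': array([-7.36661023e-04, -9.27115417e+01,  1.97961934e+00, -3.69932735e+01,
        1.78213004e-02,  8.18520872e-03, -5.41916472e-05]), 'position': array([ 0.24021037, -0.57661665,  0.23072392]), 'tool_rot': array([-3.14042039e+00,  8.57212312e-05,  3.94760370e-01]), 'force': array([-0.76414225, -0.58186002,  1.54270247]), 'moment': array([0.00412163, 0.03077635, 0.01826801]), 'grip_width': 0.08508677905357935}
scene [[433.76110505   0.         329.45647797]
 [  0.         433.76110505 199.54406806]
 [  0.           0.           1.        ]] [-0.18962441  0.52937596  0.53362143] [-2.05172251 -0.02284456 -2.12936671]
weight_1 [([434.0, 193.0, 19.0, 20.0], 0.87), ([386.0, 215.0, 20.0, 22.0], 0.81), ([204.0, 214.0, 14.0, 18.0], 0.75), ([235.0, 220.0, 13.0, 17.0], 0.65), ([218.0, 237.0, 16.0, 19.0], 0.53),
[... 296 characters left out ...]
 0.64)]
flat_tin [([389.0, 197.0, 23.0, 17.0], 0.61)]
top [[385.82952824   0.         320.06932303]
 [  0.         385.82952824 192.23249284]
 [  0.           0.           1.        ]] [0.42620083 0.03049318 0.96496642] [-3.00215475e+00  5.78574584e-04 -1.59692208e+00]
weight_1 [([208.0, 142.0, 16.0, 14.0], 0.62), ([421.0, 216.0, 20.0, 22.0], 0.61), ([226.0, 160.0, 16.0, 15.0], 0.5), ([293.0, 168.0, 9.0, 7.0], 0.49), ([205.0, 182.0, 14.0, 16.0], 0.47), ([353.0, 225.0, 19.0, 18.0], 0.46)]
seat_1 [([356.0, 153.0, 22.0, 16.0], 0.91), ([400.0, 155.0, 28.0, 23.0], 0.83), ([224.0, 225.0, 34.0, 30.0], 0.56)]
cork_big [([263.0, 193.0, 20.0, 18.0], 0.65)]
flat_tin [([383.0, 192.0, 26.0, 20.0], 0.73)]
```

```bash
python3 - <<'E'
import cv2
a=cv2.imread('pics/top1.png')[100:290,160:480]; cv2.imwrite('pics/top1c.png',cv2.resize(a,None,fx=2.5,fy=2.5,interpolation=2))
a=cv2.imread('pics/scene1.png')[150:310,180:480]; cv2.imwrite('pics/scene1c.png',cv2.resize(a,None,fx=2.6,fy=2.6,interpolation=2))
E
```

```text
(no output)
```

View pics/top1c.png

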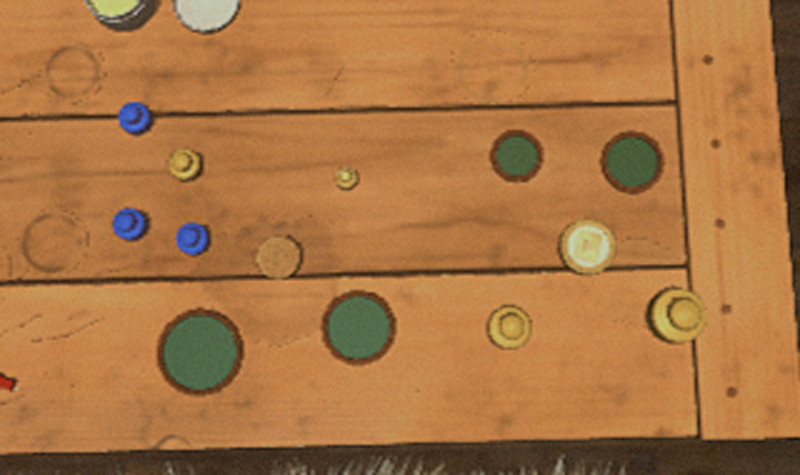

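View pics/scene1c.png

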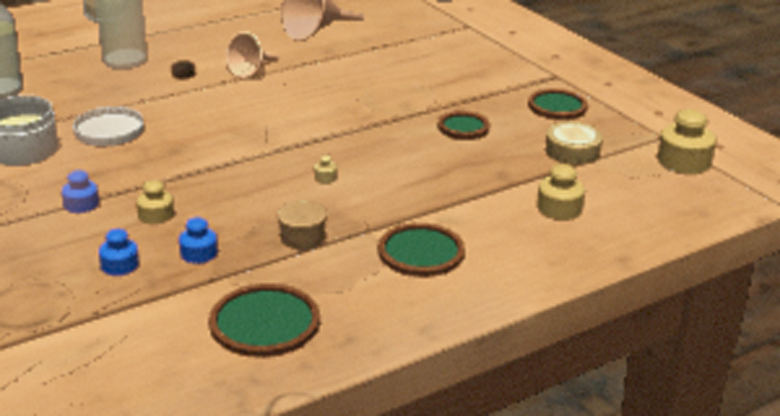

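The top crop (2.5x, offset 160,100) shows what could be confused:
- **Weights:** brass knobbed weights at crop px w1 (345,178), w2 (185,163), w3 (510,327) and w4 (683,315).
- **Look-alikes:** three blue copies of w2 at (135,118), (130,224) and (193,238). The tin at (588,247) has no knob, and the cork is at (278,257).
- **Seats:** s1 (516,155), s2 (632,161), s3 (358,327) and s4 (200,352).

The scene view agrees with this.

```bash
cat >> h.py <<'E'
def rot(f): return R.from_euler('xyz',f['orientation'])
def hit(f,uv,z):
    d=rot(f).apply(np.linalg.inv(f['mtx'])@[uv[0],uv[1],1.]); e=np.array(f['eye']); return e+d*(z-e[2])/d[2]
def whit(f,s,uv,z):
    K=np.array(f['mtx']); a=(np.array(uv)-K[:2,2])/[K[0,0],K[1,1]]; r=np.linalg.norm(a)+1e-9
    d=np.array([*(np.sin(r)*a/r),np.cos(r)]); T=np.array(f['T_tool_cam']); Q=R.from_euler('xyz',s['tool_rot'])
    p=Q.apply(T[:3,3])+s['position']; d=Q.apply(T[:3,:3]@d); return p+d*(z-p[2])/d[2]
def move(s,xy,z,yaw=None):
    "shift in tool axes (cm), turn"
    y0=s['tool_rot'][2]; t=R.from_euler('xyz',s['tool_rot']).inv().apply(np.array([*xy,z])-s['position'])*100
    dy=0 if yaw is None else (-(yaw-y0)+np.pi/2)%np.pi-np.pi/2
    return np.round([*t,dy],2)
E
python3 - <<'E'
from h import *
f=cams.grab_frame('top')
hsv=cv2.cvtColor(f['color'],cv2.COLOR_RGB2HSV)
def blobs(m,lo):
    n,l,st,c=cv2.connectedComponentsWithStats(m.astype(np.uint8)); return [(c[i],st[i]) for i in range(1,n) if st[i,4]>lo]
g=(hsv[...,0]>50)&(hsv[...,0]<90)&(hsv[...,1]>80)
for c,st in blobs(g,100): print('green',c.round(1),st[2:],hit(f,c,.004).round(4))
for n,uv,z in [('w4 knob',(687,313),.055),('w3',(511,326),.044),('w2',(183,160),.034),('w1',(345,177),.024),('tin',(588,245),.022),('cork',(278,256),.026)]:
    print(n,hit(f,(160+uv[0]/2.5,100+uv[1]/2.5),z).round(4))
for d in cams.pinpoint('top','weight_1'): print('pin',np.round(d['uv'],1),round(d['score'],2),hit(f,d['uv'],0).round(4))
w=cams.grab_frame('wrist'); save('w0',w); print(w['mtx'],w['T_tool_cam'])
E
```

```text
green [237.1 245.4] [ 26  21 149] [0.434  0.2357 0.004 ]
w4 knob [ 0.4685 -0.2401  0.055 ]
w3 [ 0.4611 -0.0753  0.044 ]
w2 [0.6326 0.2396 0.034 ]
w1 [0.6134 0.0809 0.024 ]
tin [ 0.5393 -0.157   0.022 ]
cork [0.536  0.1479 0.026 ]
pin [429.1 224.8] 0.65 [ 0.4724 -0.2423  0.    ]
pin [241.7 196.2] 0.65 [0.5567 0.2254 0.    ]
pin [359.8 233.4] 0.64 [ 0.4556 -0.0686  0.    ]
pin [238.3 163.9] 0.6 [0.6401 0.2342 0.    ]
pin [215.  151.9] 0.5 [0.673 0.294 0.   ]
pin [212.2 191. ] 0.47 [0.5719 0.2999 0.    ]
pin [298.  173.4] 0.4 [0.6114 0.0824 0.    ]
[[309.70691629   0.         316.52913941]
 [  0.         309.70691629 198.70752751]
 [  0.           0.           1.        ]] [[-5.24651359e-04 -9.59253894e-01 -2.82545027e-01  7.13210666e-02]
 [ 9.99999715e-01 -6.56501679e-04  3.71978170e-04  1.17630014e-04]
 [-5.42312793e-04 -2.82544752e-01  9.59253965e-01 -1.44134153e-01]
 [ 0.00000000e+00  0.00000000e+00  0.00000000e+00  1.00000000e+00]]
```

```bash
python3 - <<'E'
import cv2
a=cv2.imread('pics/top1.png'); b=[a[y-30:y+30,x-30:x+30] for x,y in [(234,165),(298,171),(364,231),(433,226)]]
cv2.imwrite('pics/ch.png',cv2.resize(cv2.hconcat(b),None,fx=3.3,fy=3.3))
E
```

```text
(no output)
```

View pics/ch.png

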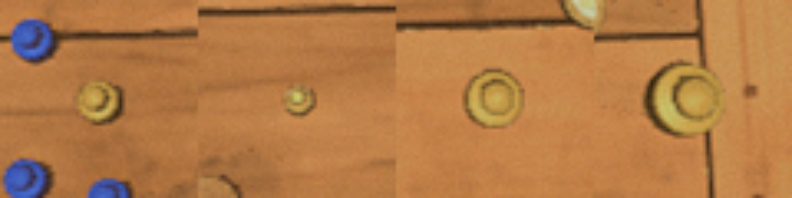

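The crop confirms four knobbed brass weights, left to right w2 with blue copies around it, w1, w3 and w4. I'll go to w1 first and check with the wrist camera.

Call:
apply_moves(steps=[[1.5,-1.2,0,0.04],[4.5,-3.5,0,0.1],[8,-6.2,0,0.18],[11.5,-9,0,0.26],[15,-11.6,0,0.34],[18.5,-14.4,0,0.395],[22,-17,0,0.395],[25.5,-19.8,0,0.395],[29,-22.5,0,0.395],[30,-23.2,0,0.395]], claw=0.35, force=40)

```text
clock: 1.48
position: [0.4294, -0.2441, 0.2316]
tool_rot: [-3.141, -0.001, 0.002]
force: [0.3, 0.0, -0.6]
grip_width: 0.0552
```

```bash
python3 - <<'E'
from h import *
s=telemetry.observe(); print(s['clock'],s['position'],s['tool_rot'],s['grip_width'],s['force'])
f=cams.grab_frame('top')
for n,uv in [('s4',(200,352)),('s3',(358,327)),('s2',(632,161)),('s1',(516,155))]: print(n,hit(f,(160+uv[0]/2.5,100+uv[1]/2.5),.008).round(4))
print(move(s,(.59,.081),.16,0))
E
```

```text
1.4833 [ 0.42944655 -0.24413898  0.23160317] [-3.14123537e+00 -8.01806982e-04  1.84236629e-03] 0.05524382312882199 [ 0.30967243  0.02081872 -0.57266461]
s4 [0.445  0.2277 0.008 ]
s3 [0.4654 0.0717 0.008 ]
s2 [ 0.6254 -0.2088  0.008 ]
s1 [ 0.6347 -0.0918  0.008 ]
[ 16.11 -32.48   7.18   0.  ]
```

Call:
apply_moves(steps=[[1,-2,0,0],[3,-6,1,0],[4.8,-9.7,2,0],[6.6,-13.5,3,0],[8.4,-17.2,4,0],[10.2,-21,5,0],[12,-24.7,6,0],[13.8,-28.4,6.8,0],[15.4,-31.4,7.2,0],[16,-32.5,7.2,0]])

```text
clock: 2.37
position: [0.5891, 0.0837, 0.1581]
tool_rot: [-3.139, 0.001, 0.005]
force: [-0.1, 1.3, -0.6]
grip_width: 0.0555
```

```bash
cat >> h.py <<'E'
def look(name,z,wcls=None):
    s=telemetry.observe(); f=cams.grab_frame('wrist'); save(name,f); print('t',round(s['clock'],2),s['position'].round(4),s['tool_rot'].round(3),'g',round(s['grip_width'],4))
    for d in cams.find_in('wrist',wcls): b=d['box']; print(' box',np.round(b),round(d['score'],2),whit(f,s,(b[0]+b[2]/2,b[1]+b[3]/2),z/2).round(4))
    for d in cams.pinpoint('wrist',wcls): print(' pin',np.round(d['uv']),round(d['score'],2),whit(f,s,d['uv'],0).round(4))
    return s,f
E
python3 - <<'E'
from h import *
look('w1a',.024,'weight_1'); look('w1b',.008,'seat_1')
E
```

```text
t 2.37 [0.5891 0.0837 0.1581] [-3.139e+00  1.000e-03  5.000e-03] g 0.0555
 box [146. 129.  33.  31.] 0.95 [0.632  0.2411 0.012 ]
 box [308. 146.  23.  25.] 0.94 [0.6145 0.0815 0.012 ]
 box [431. 274.  30.  18.] 0.84 [ 0.474  -0.0679  0.012 ]
 box [158. 201.  33.  29.] 0.83 [0.5549 0.2364 0.012 ]
 box [111. 182.  33.  32.] 0.61 [0.575  0.2945 0.012 ]
 box [533. 255.  43.  42.] 0.57 [ 0.4648 -0.2485  0.012 ]
 pin [319. 153.] 0.92 [0.6185 0.0817 0.    ]
 pin [546. 270.] 0.9 [ 0.468  -0.2396  0.    ]
 pin [132. 196.] 0.89 [0.5741 0.2972 0.    ]
 pin [167. 142.] 0.87 [0.6334 0.2422 0.    ]
 pin [445. 285.] 0.71 [ 0.4622 -0.0738  0.    ]
 pin [127.  98.] 0.7 [0.6854 0.292  0.    ]
 pin [177. 212.] 0.65 [0.556  0.2378 0.    ]
t 2.52 [0.5882 0.0787 0.1589] [-3.141e+00  1.000e-03  2.000e-03] g 0.0559
 box [163. 266.  51.  21.] 0.8 [0.4748 0.2303 0.004 ]
 box [535. 130.  36.  53.] 0.72 [ 0.6251 -0.207   0.004 ]
 box [290. 263.  64.  50.] 0.67 [0.4654 0.0716 0.004 ]
 box [456. 117.  43.  53.] 0.61 [ 0.6326 -0.0928  0.004 ]
 pin [478. 141.] 0.9 [ 0.6351 -0.0943  0.    ]
 pin [195. 297.] 0.73 [0.4426 0.2288 0.    ]
 pin [324. 288.] 0.67 [0.4633 0.0697 0.    ]
 pin [551. 154.] 0.64 [ 0.6281 -0.208   0.    ]
```

View pics/w1a.png

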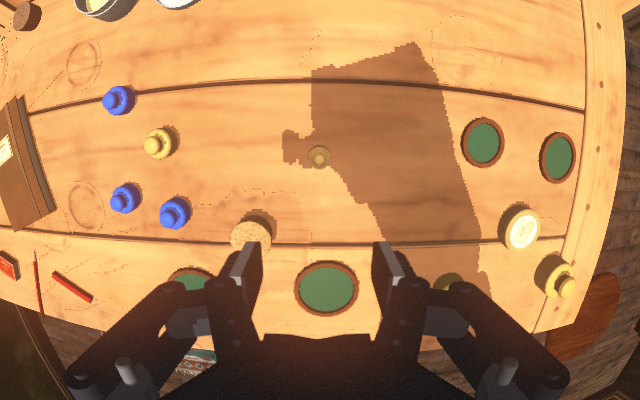

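w1 shows at (319,157), w2 is the only brass one at (160,143), and the wrist and top positions agree within about 4 mm. Descending on w1.

Call:
apply_moves(steps=[[1,-0.1,1,0],[2,-0.2,3,0],[2.6,-0.2,5.5,0],[2.6,-0.2,8,0],[2.6,-0.2,10.5,0],[2.6,-0.2,12.5,0],[2.6,-0.2,14,0],[2.6,-0.2,14.8,0],[2.6,-0.2,15.2,0],[2.6,-0.2,15.2,0]])

```text
clock: 3.5
position: [0.614, 0.0789, 0.0072]
tool_rot: [3.141, 0.0, -0.001]
force: [0.9, 0.4, 1.3]
grip_width: 0.0557
```

Call:
apply_moves(steps=[[0,0,0,0],[0,0,0,0],[0,0,0,0],[0,0,0,0],[0,0,0,0],[0,0,0,0],[0,0,0,0],[0,0,0,0],[0,0,0,0],[0,0,0,0]], claw=1, force=30)

```text
clock: 4.33
position: [0.6147, 0.0796, 0.0084]
tool_rot: [-3.141, -0.001, -0.0]
force: [-1.0, -1.1, 7.2]
grip_width: 0.0192
```

```bash
python3 - <<'E'
from h import *
s=telemetry.observe(); f=cams.grab_frame('wrist'); print(s['position'],s['force'],s['grip_width'])
c=f['color'][230:380,230:410]; cv2.imwrite('pics/g1.png',cv2.resize(cv2.cvtColor(c,cv2.COLOR_RGB2BGR),None,fx=3,fy=3,interpolation=2))
E
```

```text
[0.61473021 0.07959027 0.00835528] [-0.95750318 -1.14050118  7.22098149] 0.019194859860652787
```

View pics/g1.png

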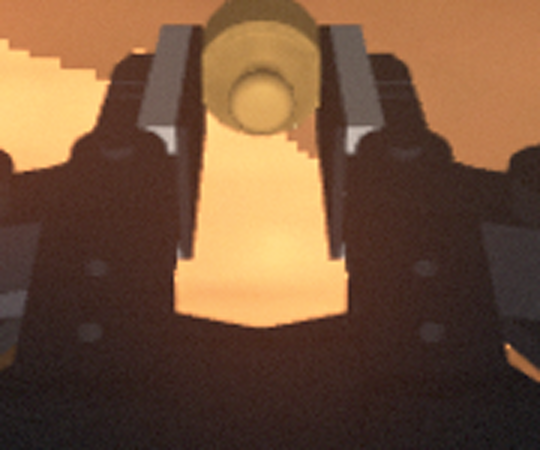

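The weight's body is between the pads, with the knob clear above. Lifting.

Call:
apply_moves(steps=[[0,0,-0.1,0],[0,0,-0.3,0],[0,0,-0.8,0],[0,0,-1.6,0],[0,0,-2.6,0],[0,0,-3.8,0],[0,0,-5,0],[0,0,-5.7,0],[0,0,-6,0],[0,0,-6,0]])

```text
clock: 5.22
position: [0.6146, 0.0796, 0.0684]
tool_rot: [-3.141, -0.001, -0.0]
force: [-0.5, 0.1, -0.8]
grip_width: 0.0193
```

```bash
python3 - <<'E'
from h import *
s=telemetry.observe(); f=cams.grab_frame('wrist'); print(s['position'],s['force'],s['grip_width'],move(s,(.634,-.0925),.08))
c=f['color'][230:380,230:410]; cv2.imwrite('pics/g1b.png',cv2.resize(cv2.cvtColor(c,cv2.COLOR_RGB2BGR),None,fx=3,fy=3,interpolation=2))
E
```

```text
[0.61462027 0.07963167 0.06838609] [-0.49972761  0.14439181 -0.7577845 ] 0.019253006495411423 [ 1.95 17.21 -1.16  0.  ]
```

View pics/g1b.png

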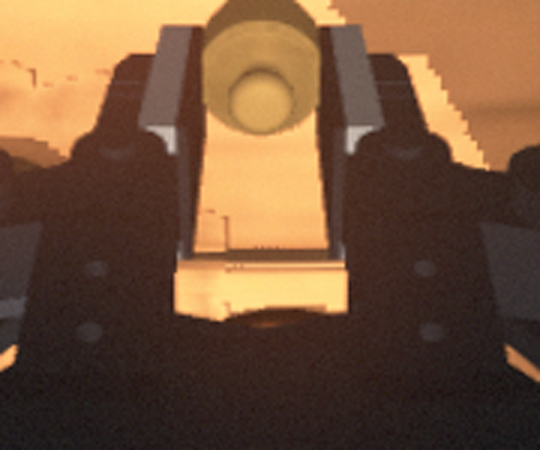

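Held firmly: same width, and the bench force is gone. Carrying w1 to seat 1.

Call:
apply_moves(steps=[[0.1,0.8,0,0],[0.3,2.5,0,0],[0.6,5,0,0],[0.9,8,0,0],[1.2,11,0,0],[1.5,13.5,0,0],[1.8,15.5,0,0],[1.9,16.7,0,0],[1.9,17.2,0,0],[1.9,17.2,0,0]])

```text
clock: 6.1
position: [0.6327, -0.0933, 0.0669]
tool_rot: [3.142, 0.001, -0.002]
force: [0.2, -0.9, -0.6]
grip_width: 0.0189
```

Call:
apply_moves(steps=[[0,0,0.6,0],[0,0,1.6,0],[0,0,2.8,0],[0,0,3.8,0],[0,0,4.5,0],[0,0,4.9,0],[0,0,5.2,0],[0,0,5.4,0],[0,0,5.5,0],[0,0,5.5,0]])

```text
clock: 6.93
position: [0.6333, -0.0925, 0.0126]
tool_rot: [-3.142, -0.0, -0.0]
force: [0.3, 0.1, -0.4]
grip_width: 0.0192
```

```bash
python3 - <<'E'
from h import *
s=telemetry.observe(); f=cams.grab_frame('wrist'); print(s['position'],s['force'],s['grip_width'])
c=f['color'][200:380,200:440]; cv2.imwrite('pics/g1c.png',cv2.resize(cv2.cvtColor(c,cv2.COLOR_RGB2BGR),None,fx=2.5,fy=2.5,interpolation=2))
E
```

```text
[ 0.63325061 -0.09245899  0.01258712] [ 0.3415185   0.06330978 -0.40396274] 0.01918472863119752
```

View pics/g1c.png

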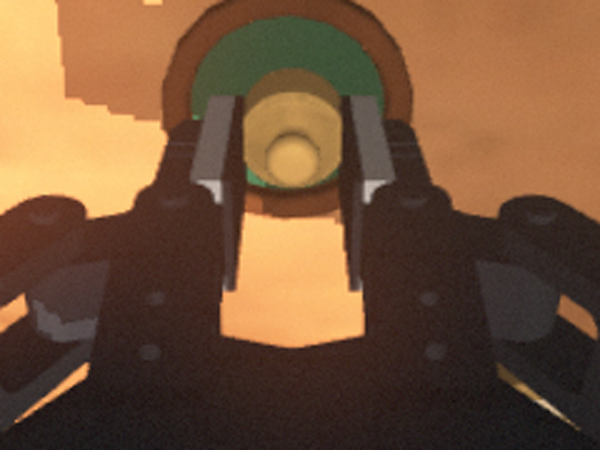

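The weight sits inside the felt ring, about 3 mm off centre toward the robot. I'll nudge +2 mm in x, lower slightly, release and retreat.

Call:
apply_moves(steps=[[0.1,0,0,0],[0.2,0,0,0],[0.2,0,0.03,0],[0.2,0,0.06,0],[0.2,0,0.06,0],[0.2,0,0.06,0],[0.2,0,0.06,0],[0.2,0,0.06,0],[0.2,0,0.06,0],[0.2,0,0.06,0]])

```text
clock: 7.82
position: [0.6355, -0.0925, 0.0124]
tool_rot: [3.141, -0.001, -0.0]
force: [-1.7, -0.5, 9.0]
grip_width: 0.0191
```

Call:
apply_moves(steps=[[0,0,0,0],[0,0,0,0],[0,0,0,0],[0,0,0,0],[0,0,-0.2,0],[0,0,-0.8,0],[0,0,-2,0],[0,0,-4,0],[0,0,-6,0],[0,0,-7,0]], claw=0.3)

```text
clock: 8.65
position: [0.6362, -0.0926, 0.085]
tool_rot: [3.141, -0.003, -0.0]
force: [0.5, -0.8, 0.2]
grip_width: 0.0596
```

```bash
python3 - <<'E'
from h import *
s,f=look('s1done',.024,'weight_1'); look('s1done2',.008,'seat_1'); print(move(s,(.633,.2395),.12))
E
```

```text
t 8.65 [ 0.6362 -0.0926  0.085 ] [ 3.141e+00 -3.000e-03 -0.000e+00] g 0.0596
 box [  0. 237.  21.  28.] 0.92 [0.577  0.2848 0.012 ]
 box [ 21. 256.  27.  29.] 0.91 [0.5561 0.239  0.012 ]
 box [  0. 193.  30.  30.] 0.81 [0.6337 0.2441 0.012 ]
 box [430. 341.  46.  53.] 0.8 [ 0.4523 -0.2412  0.012 ]
 box [422. 179.  69.  76.] 0.71 [ 0.6287 -0.2048  0.012 ]
 box [305. 194.  27.  30.] 0.59 [ 0.6359 -0.0946  0.012 ]
 box [282. 170.  70.  74.] 0.17 [ 0.6379 -0.0929  0.012 ]
 pin [ 22. 204.] 0.86 [0.634  0.2443 0.    ]
 pin [317. 207.] 0.75 [ 0.6338 -0.0935  0.    ]
 pin [452. 352.] 0.7 [ 0.4661 -0.2406  0.    ]
 pin [ 11. 249.] 0.67 [0.5733 0.3018 0.    ]
 pin [ 42. 266.] 0.61 [0.556  0.2367 0.    ]
t 8.8 [ 0.6356 -0.0926  0.0828] [ 3.141e+00 -2.000e-03 -0.000e+00] g 0.0599
 box [157. 331.  40.  44.] 0.81 [0.4691 0.0573 0.004 ]
 box [ 48. 317.  43.  41.] 0.71 [0.4537 0.2292 0.004 ]
 box [278. 171.  72.  72.] 0.64 [ 0.635  -0.0915  0.004 ]
 box [424. 177.  67.  78.] 0.57 [ 0.6265 -0.2086  0.004 ]
 pin [167. 356.] 0.81 [0.458  0.0745 0.    ]
 pin [316. 203.] 0.73 [ 0.6367 -0.0928  0.    ]
 pin [ 76. 343.] 0.59 [0.4404 0.2281 0.    ]
 pin [455. 214.] 0.57 [ 0.6266 -0.2087  0.    ]
[ -0.32 -33.21  -3.51   0.  ]
```

w1 stands in seat 1, centred within about 2 mm. Next is w2.

Call:
apply_moves(steps=[[0,-1.2,-1.5,0],[0,-4.2,-3,0],[0,-8,-4,0],[-0.1,-12,-4,0],[-0.1,-16,-4,0],[-0.2,-20,-4,0],[-0.2,-24,-4,0],[-0.3,-28,-4,0],[-0.3,-31.7,-4,0],[-0.3,-33.2,-4,0]])

```text
clock: 9.78
position: [0.6302, 0.2472, 0.122]
tool_rot: [-3.139, 0.001, 0.006]
force: [0.7, 1.1, -0.7]
grip_width: 0.0593
```

```bash
python3 - <<'E'
from h import *
s,f=look('w2a',.034,'weight_2'); s=telemetry.observe(); print(s['position'])
E
```

```text
t 9.78 [0.6302 0.2472 0.122 ] [-3.139e+00  1.000e-03  6.000e-03] g 0.0593
 box [250. 233.  30.  38.] 0.9 [0.5775 0.293  0.017 ]
 box [594. 184.  16.  21.] 0.77 [ 0.6356 -0.0918  0.017 ]
 box [304. 173.  36.  41.] 0.75 [0.6332 0.2426 0.017 ]
 box [241. 116.  40.  34.] 0.7 [0.6832 0.2921 0.017 ]
 box [604. 278.  36.  39.] 0.65 [ 0.4653 -0.2443  0.017 ]
 box [538. 301.  35.  37.] 0.56 [ 0.4606 -0.0747  0.017 ]
 pin [324. 268.] 0.95 [0.5532 0.2391 0.    ]
 pin [548. 313.] 0.87 [ 0.4606 -0.0727  0.    ]
 pin [263. 247.] 0.8 [0.5748 0.298  0.    ]
 pin [264. 130.] 0.73 [0.6847 0.2925 0.    ]
 pin [613. 291.] 0.71 [ 0.4702 -0.2331  0.    ]
 pin [320. 189.] 0.67 [0.6319 0.244  0.    ]
 pin [599. 193.] 0.52 [ 0.6328 -0.1074  0.    ]
[0.63127394 0.24184627 0.12175117]
```

View pics/w2a.png

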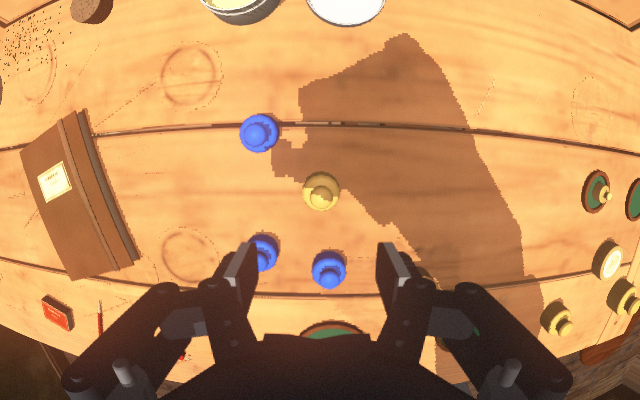

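The brass w2 is at (321,191) directly below the gripper. The blue copies at (259,133), (262,252) and (329,270) are clear of the fingers. Descending and gripping.

Call:
apply_moves(steps=[[0,-0.1,0.8,0],[0.1,-0.2,2.4,0],[0.1,-0.2,4.4,0],[0.1,-0.2,6.4,0],[0.1,-0.2,8.2,0],[0.1,-0.2,9.7,0],[0.1,-0.2,10.7,0],[0.1,-0.2,11.2,0],[0.1,-0.2,11.4,0],[0.1,-0.2,11.4,0]])

```text
clock: 10.77
position: [0.6333, 0.2414, 0.0078]
tool_rot: [-3.142, -0.0, -0.0]
force: [-0.3, -0.2, 0.2]
grip_width: 0.0599
```

Call:
apply_moves(steps=[[0,0,0,0],[0,0,0,0],[0,0,0,0],[0,0,0,0],[0,0,0,0],[0,0,0,0],[0,0,0,0],[0,0,0,0],[0,0,0,0],[0,0,0,0]], claw=1, force=40)

```text
clock: 11.6
position: [0.6337, 0.2419, 0.0088]
tool_rot: [-3.141, -0.001, -0.0]
force: [-1.4, -0.3, 7.7]
grip_width: 0.0298
```

Call:
apply_moves(steps=[[0,0,-0.1,0],[0,0,-0.3,0],[0,0,-0.8,0],[0,0,-1.6,0],[0,0,-2.6,0],[0,0,-3.8,0],[0,0,-5,0],[0,0,-6,0],[0,0,-6.5,0],[0,0,-6.5,0]])

```text
clock: 12.43
position: [0.6339, 0.2418, 0.0745]
tool_rot: [-3.141, -0.002, -0.0]
force: [0.8, 0.0, -1.7]
grip_width: 0.0299
```

```bash
python3 - <<'E'
from h import *
s=telemetry.observe(); print(s['position'],s['force'],s['grip_width'],move(s,(.6265,-.208),.08))
E
```

```text
[0.63393227 0.24183757 0.07450169] [ 0.76686837  0.01913306 -1.68132963] 0.029922181708970003 [-0.73 44.98 -0.59  0.  ]
```

w2 is held. Carrying it to seat 2; it passes well over w1.

Call:
apply_moves(steps=[[0,0.8,0,0],[0,2.5,0,0],[-0.1,5,0,0],[-0.1,8,0,0],[-0.2,11,0,0],[-0.2,14,0,0],[-0.3,17,0,0],[-0.3,20,0,0],[-0.4,23,0,0],[-0.4,26,0,0]])

```text
clock: 13.27
position: [0.6278, -0.0219, 0.072]
tool_rot: [3.141, 0.001, -0.001]
force: [0.5, 1.1, -0.7]
grip_width: 0.0299
```

Call:
apply_moves(steps=[[0,3,0,0],[-0.1,6,0,0],[-0.1,9,0,0],[-0.2,12,0,0],[-0.2,14.8,0,0],[-0.3,17,0,0],[-0.3,18.4,0,0],[-0.3,19,0,0],[-0.3,19,0,0],[-0.3,19,0,0]])

```text
clock: 14.1
position: [0.626, -0.2074, 0.0724]
tool_rot: [-3.141, 0.0, 0.0]
force: [-0.0, -0.3, -0.5]
grip_width: 0.03
```

Call:
apply_moves(steps=[[0,0,0.6,0],[0,0,1.6,0],[0,0,2.8,0],[0,0,3.9,0],[0,0,4.8,0],[0,0,5.4,0],[0,0,5.8,0],[0,0,6,0],[0,0,6.1,0],[0,0,6.1,0]])

```text
clock: 14.93
position: [0.6258, -0.2082, 0.0128]
tool_rot: [-3.141, 0.001, -0.0]
force: [-10.7, 3.8, 19.2]
grip_width: 0.0299
```

```bash
python3 - <<'E'
from h import *
s=telemetry.observe(); f=cams.grab_frame('wrist'); print(s['position'],s['force'],s['grip_width'])
c=f['color'][200:380,200:440]; cv2.imwrite('pics/g2c.png',cv2.resize(cv2.cvtColor(c,cv2.COLOR_RGB2BGR),None,fx=2.5,fy=2.5,interpolation=2))
E
```

```text
[ 0.6257921  -0.20821923  0.01277106] [-10.67774558   3.78390448  19.21127524] 0.029946837827839932
```

View pics/g2c.png

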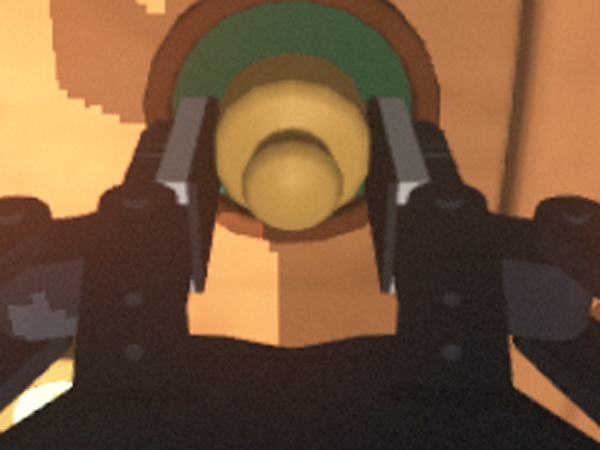

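w2 is inside seat 2 and seated, pressing 19 N. I'll ease up slightly, nudge +x, then release.

Call:
apply_moves(steps=[[0,0,-0.06,0],[0,0,-0.12,0],[0.1,0,-0.12,0],[0.2,0,-0.12,0],[0.2,0,-0.1,0],[0.2,0,-0.08,0],[0.2,0,-0.08,0],[0.2,0,-0.08,0],[0.2,0,-0.08,0],[0.2,0,-0.08,0]])

```text
clock: 15.82
position: [0.6283, -0.2085, 0.0128]
tool_rot: [3.141, -0.0, -0.0]
force: [-1.8, -0.4, 7.5]
grip_width: 0.0297
```

Call:
apply_moves(steps=[[0,0,0,0],[0,0,0,0],[0,0,0,0],[0,0,0,0],[0,0,-0.2,0],[0,0,-0.8,0],[0,0,-2.2,0],[0,0,-4.5,0],[0,0,-7,0],[0,0,-8,0]], claw=0.25)

```text
clock: 16.65
position: [0.6295, -0.2089, 0.097]
tool_rot: [3.141, -0.004, -0.0]
force: [0.9, 0.2, -0.3]
grip_width: 0.064
```

```bash
python3 - <<'E'
from h import *
s,f=look('s2done',.034,'weight_2'); s,f=look('s2done2',.008,'seat_2'); print(move(s,(.461,-.0745),.12))
E
```

```text
t 16.65 [ 0.6295 -0.2089  0.097 ] [ 3.141 -0.004 -0.   ] g 0.064
 box [166. 183.  23.  26.] 0.93 [ 0.6375 -0.0969  0.017 ]
 box [296. 183.  45.  49.] 0.84 [ 0.6284 -0.2107  0.017 ]
 box [170. 336.  39.  44.] 0.79 [ 0.4575 -0.0721  0.017 ]
 box [  0. 248.   6.  17.] 0.68 [0.5556 0.2089 0.017 ]
 box [331. 330.  28.   6.] 0.49 [ 0.5047 -0.2359  0.017 ]
 pin [192. 345.] 0.91 [ 0.4619 -0.0714  0.    ]
 pin [179. 194.] 0.89 [ 0.6349 -0.0902  0.    ]
 pin [317. 201.] 0.84 [ 0.6281 -0.2099  0.    ]
 pin [  0. 251.] 0.64 [0.5523 0.2445 0.    ]
t 16.8 [ 0.6287 -0.2087  0.0941] [ 3.141e+00 -2.000e-03 -0.000e+00] g 0.0642
 box [ 70. 303.  39.  39.] 0.7 [0.4732 0.0701 0.004 ]
 box [  8. 292.  40.  47.] 0.69 [0.452  0.2192 0.004 ]
 box [277. 166.  80.  79.] 0.65 [ 0.6261 -0.2093  0.004 ]
 box [150. 161.  56.  66.] 0.61 [ 0.6357 -0.0926  0.004 ]
 pin [ 93. 327.] 0.93 [0.462  0.0718 0.    ]
 pin [ 28. 317.] 0.93 [0.442  0.2325 0.    ]
 pin [180. 195.] 0.6 [ 0.6336 -0.092  -0.    ]
[-16.76 -13.41  -2.63   0.  ]
```

w2 is centred in seat 2 within about 2 mm. Next is w3.

Call:
apply_moves(steps=[[-0.6,-0.5,-1,0],[-2,-1.6,-2,0],[-4,-3.2,-2.6,0],[-6.5,-5.2,-2.6,0],[-9,-7.2,-2.6,0],[-11.5,-9.2,-2.6,0],[-14,-11.2,-2.6,0],[-16,-12.8,-2.6,0],[-16.7,-13.5,-2.6,0],[-16.7,-13.5,-2.6,0]], claw=0.1)

```text
clock: 17.78
position: [0.4595, -0.0719, 0.1189]
tool_rot: [-3.141, 0.001, 0.002]
force: [0.6, -0.4, 0.5]
grip_width: 0.0766
```

```bash
python3 - <<'E'
from h import *
s,f=look('w3a',.044,'weight_3'); s=telemetry.observe(); print(s['position'])
E
```

```text
t 17.78 [ 0.4595 -0.0719  0.1189] [-3.141e+00  1.000e-03  2.000e-03] g 0.0766
 box [455.   0.  42.  29.] 0.88 [ 0.6221 -0.2068  0.022 ]
 box [ 3.  0. 23. 31.] 0.82 [0.6811 0.278  0.022 ]
 box [22. 97. 28. 30.] 0.68 [0.5553 0.2257 0.022 ]
 box [290. 168.  55.  52.] 0.59 [ 0.4639 -0.0735  0.022 ]
 box [ 1. 94. 22. 25.] 0.56 [0.5692 0.277  0.022 ]
 box [467. 157.  66.  61.] 0.55 [ 0.4704 -0.239   0.022 ]
 pin [319. 188.] 0.93 [ 0.4627 -0.0748  0.    ]
 pin [ 45. 110.] 0.78 [0.5572 0.2346 0.    ]
 pin [469.  17.] 0.75 [ 0.6268 -0.2114  0.    ]
 pin [488. 184.] 0.72 [ 0.4687 -0.2398  0.    ]
 pin [ 14. 104.] 0.6 [0.5748 0.3016 0.    ]
 pin [20. 19.] 0.58 [0.685  0.2949 0.    ]
[ 0.46184424 -0.07385522  0.11869181]
```

Call:
apply_moves(steps=[[0,0,0.8,0],[0.1,0,2.4,0],[0.1,0,4.4,0],[0.1,0,6.4,0],[0.1,0,8.1,0],[0.1,0,9.5,0],[0.1,0,10.4,0],[0.1,0,10.9,0],[0.1,0,11.1,0],[0.1,0,11.1,0]])

```text
clock: 18.77
position: [0.4622, -0.0735, 0.0073]
tool_rot: [-3.142, 0.0, -0.0]
force: [-0.4, 0.2, -0.0]
grip_width: 0.0768
```

Call:
apply_moves(steps=[[0,0,0,0],[0,0,0,0],[0,0,0,0],[0,0,0,0],[0,0,0,0],[0,0,0,0],[0,0,0,0],[0,0,0,0],[0,0,0,0],[0,0,0,0]], claw=1, force=50)

```text
clock: 19.6
position: [0.4625, -0.0736, 0.0084]
tool_rot: [3.141, -0.001, -0.0]
force: [-3.1, 0.2, 14.2]
grip_width: 0.0402
```

Call:
apply_moves(steps=[[0,0,-0.1,0],[0,0,-0.3,0],[0,0,-0.8,0],[0,0,-1.6,0],[0,0,-2.6,0],[0,0,-3.6,0],[0,0,-4.5,0],[0,0,-5,0],[0,0,-5,0],[0,0,-5,0]])

```text
clock: 20.43
position: [0.4623, -0.0735, 0.0578]
tool_rot: [3.142, -0.001, -0.0]
force: [0.3, 0.3, -3.1]
grip_width: 0.0402
```

```bash
python3 - <<'E'
from h import *
s=telemetry.observe(); print(s['position'],s['force'],s['grip_width'],move(s,(.465,.071),.08))
E
```

```text
[ 0.46227146 -0.07347821  0.05781375] [ 0.28246715  0.29928106 -3.07934608] 0.04019511254721166 [  0.27 -14.45  -2.22   0.  ]
```

Call:
apply_moves(steps=[[0,-0.7,0,0],[0.1,-2,0,0],[0.2,-4,0,0],[0.3,-6.5,0,0],[0.4,-9,0,0],[0.4,-11.4,0,0],[0.4,-13.2,0,0],[0.4,-14.2,0,0],[0.4,-14.4,0,0],[0.4,-14.4,0,0]])

```text
clock: 21.27
position: [0.4659, 0.0707, 0.0572]
tool_rot: [3.141, 0.001, 0.001]
force: [0.9, -0.2, -2.0]
grip_width: 0.0405
```

Call:
apply_moves(steps=[[0,0,0.5,0],[0,0,1.4,0],[0,0,2.4,0],[0,0,3.2,0],[0,0,3.8,0],[0,0,4.1,0],[0,0,4.3,0],[0,0,4.4,0],[0,0,4.47,0],[0,0,4.47,0]])

```text
clock: 22.1
position: [0.4663, 0.0706, 0.0129]
tool_rot: [-3.142, -0.0, -0.0]
force: [-0.9, 0.2, -1.7]
grip_width: 0.0403
```

```bash
python3 - <<'E'
from h import *
s=telemetry.observe(); f=cams.grab_frame('wrist'); print(s['position'],s['force'],s['grip_width'])
c=f['color'][200:380,200:440]; cv2.imwrite('pics/g3c.png',cv2.resize(cv2.cvtColor(c,cv2.COLOR_RGB2BGR),None,fx=2.5,fy=2.5,interpolation=2))
E
```

```text
[0.46626047 0.07062925 0.01293144] [-0.93880008  0.20649158 -1.66605036] 0.04025043144967965
```

View pics/g3c.png

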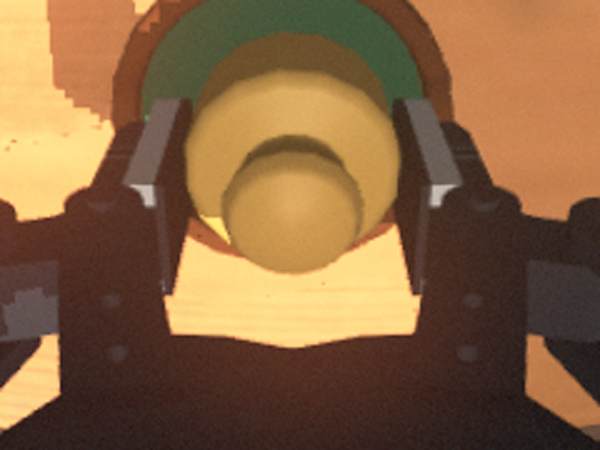

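Inside the ring with only slight contact. A small +x nudge, a small lowering, then release.

Call:
apply_moves(steps=[[0.1,0,0,0],[0.2,-0.1,0,0],[0.2,-0.1,0,0],[0.2,-0.1,0.03,0],[0.2,-0.1,0.06,0],[0.2,-0.1,0.06,0],[0.2,-0.1,0.06,0],[0.2,-0.1,0.06,0],[0.2,-0.1,0.06,0],[0.2,-0.1,0.06,0]])

```text
clock: 22.98
position: [0.4683, 0.0717, 0.0125]
tool_rot: [-3.141, -0.0, -0.0]
force: [-0.6, -0.1, 5.1]
grip_width: 0.0401
```

Call:
apply_moves(steps=[[0,0,0,0],[0,0,0,0],[0,0,0,0],[0,0,0,0],[0,0,-0.2,0],[0,0,-0.8,0],[0,0,-2.2,0],[0,0,-4.5,0],[0,0,-7.5,0],[0,0,-9,0]], claw=0.1)

```text
clock: 23.82
position: [0.4687, 0.0717, 0.1051]
tool_rot: [-3.141, -0.002, -0.0]
force: [0.8, -0.2, 0.3]
grip_width: 0.077
```

```bash
python3 - <<'E'
from h import *
s,f=look('s3done',.044,'weight_3'); s,f=look('s3done2',.008,'seat_3'); print(move(s,(.4685,-.240),.13))
E
```

```text
t 23.82 [0.4687 0.0717 0.1051] [-3.141e+00 -2.000e-03 -0.000e+00] g 0.077
 box [286. 176.  59.  60.] 0.9 [0.4676 0.0722 0.022 ]
 box [103.  86.  43.  36.] 0.77 [0.5553 0.2298 0.022 ]
 box [573. 177.  54.  52.] 0.67 [ 0.4689 -0.2393  0.022 ]
 box [495.   1.  24.  28.] 0.63 [ 0.6328 -0.0877  0.022 ]
 box [60. 78. 34. 32.] 0.63 [0.5715 0.2864 0.022 ]
 box [580.  36.  34.  29.] 0.58 [ 0.6288 -0.2108  0.022 ]
 box [78.  0. 15.  5.] 0.55 [0.6587 0.2804 0.022 ]
 pin [583.  50.] 0.95 [ 0.6309 -0.2113  0.    ]
 pin [131. 102.] 0.95 [0.5576 0.2377 0.    ]
 pin [82. 95.] 0.89 [0.5731 0.2998 0.    ]
 pin [588. 196.] 0.87 [ 0.4704 -0.2394 -0.    ]
 pin [502.  18.] 0.8 [ 0.6372 -0.0968  0.    ]
 pin [315. 201.] 0.56 [0.4652 0.0724 0.    ]
t 23.97 [0.4688 0.0717 0.1036] [-3.141e+00 -3.000e-03 -0.000e+00] g 0.0768
 box [476.   1.  50.  46.] 0.93 [ 0.6286 -0.0911  0.004 ]
 box [114. 179.  76.  86.] 0.79 [0.4469 0.2243 0.004 ]
 box [271. 159.  90.  84.] 0.7 [0.4671 0.0716 0.004 ]
 box [566.  23.  40.  60.] 0.59 [ 0.6268 -0.2095  0.004 ]
 box [578.  33.  37.  32.] 0.3 [ 0.6355 -0.2294  0.004 ]
 pin [501.  20.] 0.97 [ 0.6343 -0.0947  0.    ]
 pin [150. 223.] 0.61 [ 0.4434  0.2296 -0.    ]
 pin [586.  53.] 0.6 [ 0.6281 -0.2136  0.    ]
[-1.000e-02  3.116e+01 -2.660e+00  0.000e+00]
```

w3 is centred in seat 3. Now w4.

Call:
apply_moves(steps=[[0,1,-0.8,0],[0,4,-1.8,0],[0,8,-2.6,0],[0,12,-2.6,0],[0,16,-2.6,0],[0,20,-2.6,0],[0,24,-2.6,0],[0,28,-2.6,0],[0,30.4,-2.6,0],[0,31.1,-2.6,0]], claw=0)

```text
clock: 24.95
position: [0.4664, -0.2446, 0.128]
tool_rot: [3.14, 0.001, -0.006]
force: [-0.8, -1.3, -0.9]
grip_width: 0.0856
```

```bash
python3 - <<'E'
from h import *
s,f=look('w4a',.055,'weight_4'); s=telemetry.observe(); print(s['position'])
E
```

```text
t 24.95 [ 0.4664 -0.2446  0.128 ] [ 3.14e+00  1.00e-03 -6.00e-03] g 0.0856
 box [253.   2.  43.  24.] 0.95 [ 0.617  -0.2132  0.0275]
 box [141.   6.  22.  24.] 0.83 [ 0.6294 -0.1044  0.0275]
 box [ 21. 176.  40.  43.] 0.57 [0.4685 0.0676 0.0275]
 box [278. 158.  62.  68.] 0.56 [ 0.4716 -0.2388  0.0275]
 pin [ 48. 190.] 0.91 [0.4703 0.0841 0.    ]
 pin [155.  19.] 0.84 [ 0.6369 -0.0922  0.    ]
 pin [274.  13.] 0.72 [ 0.627  -0.2088  0.    ]
 pin [309. 186.] 0.66 [ 0.4698 -0.2386  0.    ]
[ 0.46750618 -0.23941365  0.12793179]
```

Call:
apply_moves(steps=[[0.1,0,0.8,0],[0.1,0,2.4,0],[0.1,0,4.5,0],[0.1,0,6.8,0],[0.1,0,8.8,0],[0.1,0,10.3,0],[0.1,0,11.3,0],[0.1,0,11.8,0],[0.1,0,12.05,0],[0.1,0,12.05,0]])

```text
clock: 25.93
position: [0.4692, -0.239, 0.0077]
tool_rot: [-3.141, 0.0, 0.0]
force: [0.1, 0.1, -0.3]
grip_width: 0.0853
```

Call:
apply_moves(steps=[[0,0,0,0],[0,0,0,0],[0,0,0,0],[0,0,0,0],[0,0,0,0],[0,0,0,0],[0,0,0,0],[0,0,0,0],[0,0,0,0],[0,0,0,0]], claw=1, force=70)

```text
clock: 26.77
position: [0.4695, -0.2394, 0.0088]
tool_rot: [3.141, -0.001, -0.0]
force: [-3.1, 3.5, 16.9]
grip_width: 0.051
```

Call:
apply_moves(steps=[[0,0,-0.1,0],[0,0,-0.3,0],[0,0,-0.8,0],[0,0,-1.8,0],[0,0,-3,0],[0,0,-4.4,0],[0,0,-5.8,0],[0,0,-7,0],[0,0,-7.5,0],[0,0,-7.5,0]])

```text
clock: 27.6
position: [0.4697, -0.2398, 0.0845]
tool_rot: [3.141, -0.002, -0.0]
force: [0.2, -0.2, -6.1]
grip_width: 0.0509
```

```bash
python3 - <<'E'
from h import *
s=telemetry.observe(); print(s['position'],s['force'],s['grip_width'],move(s,(.445,.229),.08))
E
```

```text
[ 0.46971271 -0.23979648  0.08446056] [ 0.21063384 -0.1682181  -6.1003557 ] 0.05093127268727097 [ -2.49 -46.88   0.39   0.  ]
```

w4 is held (−6 N, as expected for its weight). Carrying it to seat 4, about 28 mm clear over w3.

Call:
apply_moves(steps=[[0,-0.7,0,0],[-0.1,-2.4,0,0],[-0.2,-5,0,0],[-0.4,-8,0,0],[-0.5,-11,0,0],[-0.7,-14,0,0],[-0.8,-17,0,0],[-1,-20,0,0],[-1.1,-23,0,0],[-1.2,-26,0,0]])

```text
clock: 28.43
position: [0.4562, 0.0224, 0.0822]
tool_rot: [3.142, 0.001, 0.0]
force: [-0.2, -0.5, -5.3]
grip_width: 0.051
```

Call:
apply_moves(steps=[[-0.1,-3,0,0],[-0.2,-6,0,0],[-0.4,-9,0,0],[-0.6,-12,0,0],[-0.8,-15,0,0],[-0.9,-17.8,0,0],[-1,-19.7,0,0],[-1.1,-20.7,0,0],[-1.1,-20.9,0,0],[-1.1,-20.9,0,0]])

```text
clock: 29.27
position: [0.4456, 0.2297, 0.0822]
tool_rot: [3.141, 0.001, 0.001]
force: [0.0, -0.8, -6.9]
grip_width: 0.0509
```

Call:
apply_moves(steps=[[0,0,0.6,0],[0,0,1.8,0],[0,0,3.2,0],[0,0,4.6,0],[0,0,5.6,0],[0,0,6.3,0],[0,0,6.7,0],[0,0,6.9,0],[0,0,7.05,0],[0,0,7.05,0]])

```text
clock: 30.1
position: [0.4462, 0.2293, 0.0129]
tool_rot: [3.141, -0.0, -0.001]
force: [-2.6, -2.3, 0.9]
grip_width: 0.0511
```

```bash
python3 - <<'E'
from h import *
s=telemetry.observe(); f=cams.grab_frame('wrist'); print(s['position'],s['force'],s['grip_width'])
c=f['color'][200:380,200:440]; cv2.imwrite('pics/g4c.png',cv2.resize(cv2.cvtColor(c,cv2.COLOR_RGB2BGR),None,fx=2.5,fy=2.5,interpolation=2))
E
```

```text
[0.44622243 0.229279   0.01289381] [-2.62902836 -2.33338564  0.91513136] 0.051140203575476745
```

View pics/g4c.png

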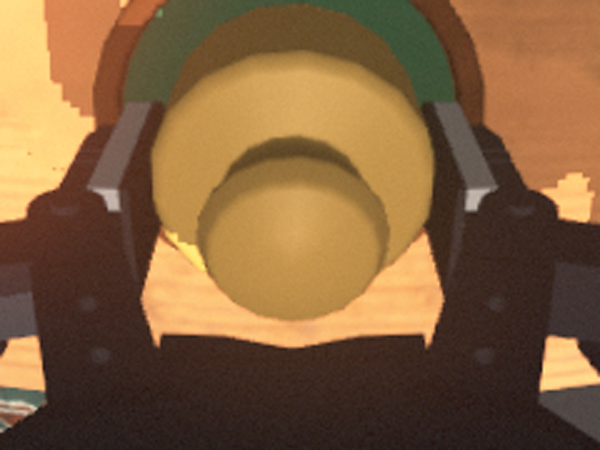

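In the ring and just touching the felt. Lower a hair, release and back off.

Call:
apply_moves(steps=[[0,0,0,0],[0,0,0.03,0],[0,0,0.03,0],[0,0,0.03,0],[0,0,0.03,0],[0,0,0.03,0],[0,0,0.03,0],[0,0,0.03,0],[0,0,0.03,0],[0,0,0.03,0]])

```text
clock: 30.98
position: [0.4462, 0.2293, 0.0128]
tool_rot: [3.141, -0.0, -0.001]
force: [-6.8, -4.2, 15.2]
grip_width: 0.0509
```

Call:
apply_moves(steps=[[0,0,0,0],[0,0,0,0],[0,0,0,0],[0,0,0,0],[0,0,0,0],[0,0,-0.6,0],[0,0,-2,0],[0,0,-4.5,0],[0,0,-7.5,0],[0,0,-10,0]], claw=0)

```text
clock: 31.82
position: [0.4461, 0.2295, 0.1138]
tool_rot: [-3.141, -0.0, -0.0]
force: [0.1, 0.1, 1.1]
grip_width: 0.0852
```

Call:
apply_moves(steps=[[0.2,-0.5,-3,0],[0.5,-2,-6,0],[1,-4,-9,0],[1.5,-6,-11,0],[2,-8,-12,0],[2.5,-10,-12,0],[3,-11,-12,0],[3,-11,-12,0],[3,-11,-12,0],[3,-11,-12,0]])

```text
clock: 32.65
position: [0.476, 0.3386, 0.2319]
tool_rot: [3.141, 0.0, -0.001]
force: [-0.6, -1.0, -0.7]
grip_width: 0.0853
```

```bash
python3 - <<'E'
from h import *
s=telemetry.observe(); print(s['clock'],s['position'],s['force'])
f=cams.grab_frame('top'); save('topF',f); g=cams.grab_frame('scene'); save('sceneF',g)
for n in ('cork_big','flat_tin'):
    for c in ('top','scene'): print(n,c,[np.round(d['box']).tolist() for d in cams.find_in(c,n)[:1]])
a=cv2.imread('pics/sceneF.png')[150:310,180:480]; b=cv2.imread('pics/topF.png')[100:290,160:480]
a=cv2.resize(a,(560,299),interpolation=2); b=cv2.resize(b,(504,299),interpolation=2)
cv2.imwrite('pics/fin.png',np.vstack([a,cv2.copyMakeBorder(b,0,0,0,56,0)]))
E
```

```text
32.65 [0.47601843 0.33863393 0.23188995] [-0.59230595 -1.03453603 -0.65504888]
cork_big top [[262.0, 192.0, 19.0, 19.0]]
cork_big scene [[289.0, 226.0, 14.0, 20.0]]
flat_tin top [[382.0, 190.0, 26.0, 21.0]]
flat_tin scene []
```

View pics/fin.png

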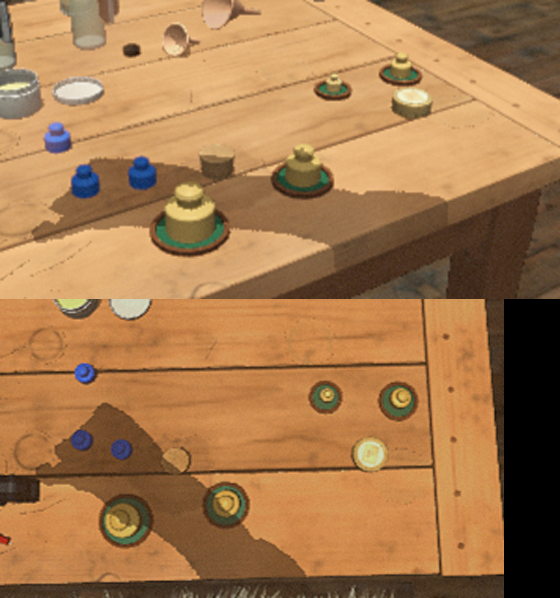

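All four weights stand upright inside their own seats, the cork, tin and blue copies are where they were, and the arm is clear. Handing in.

```bash
python3 -c "
from h import *
print(workorder.job_done())"
```

```text
the job is handed in; nothing more can be done
None
```

All four brass weights are put away, and I handed the job in at about 33 s of the 128 s allowed. I moved them smallest to largest. Each was gripped across the body, lowered onto the felt until it touched, and released there.

- **Final check:** the last top and scene pictures show every weight upright inside its own seat. Wrist-camera checks put weights 1 to 3 within about 2–3 mm of centre. I checked weight 4 only in the pictures.
- **Left alone:** the cork's boxes in both views and the tin's in the top view match the start within about 2 px. The three blue copies also look undisturbed. The scene detector missed the tin at the end, but it is plainly visible in that picture.
- **Forces:** weight 2 briefly pressed on the felt with 19 N before I eased off. The other set-downs read 5–15 N, all under the 40 N limit.
- **Disagreement:** the gripper read 2–3 mm narrower than each stated body diameter, but every grip held.

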